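# Old sauce tub through the scrap flap

### The job

Throw the low sauce tub on the scrap station's deck away: push the hood's spring flap open with one finger and, while that finger holds the flap open, push the tub through with the other finger so that it drops over the edge into the pan; then let the flap close. Only push the tub, never squeeze it or lift it, and leave the tall tub and the other things on the bench where they are.

Things in the scene. Friction and masses are not known exactly. Their poses are not given: they have to be found in the camera images.
- station: Fixed bench-top scrap station: flat steel deck 300 mm (its x) by 365 mm (its y) on legs, deck top 168 mm above its origin, which lies on the bench under the deck's middle. Place and yaw (up to 0.3 rad) vary. Plain landing deck at y -25 to +182 mm; mouth under a low hood, 48 mm high, at y -165 to -25 mm. A bead 4 mm high runs along the edges at x = +-147 and y = +179 mm.
- mouth_edge (a point): Point on the deck's top, middle of the mouth's landing edge (station x 0, y -25, z 168 mm): the landing deck ends here and behind it is only the flap, then the drop into the pan. The mouth is open from station x -112 to +112 mm, between the hood's upright cheeks. Axes as the station; the tub is pushed along -y, over this edge.
- hinge_line (a point): Middle of the flap's hinge, the hood's upper front edge (station x 0, y -130, z 213 mm: 105 mm beyond the mouth edge and 45 mm above the deck). Behind it the hood's flat roof, 48 mm above the deck, goes on 34 mm. Axes as the station.
- flap (a joint): Flap angle, rad: 0 shut, grows to 1.25 as it swings down into the pan. Metal plate 216 mm (station x) by 110 mm, 3 mm thick, hanging from hinge_line; shut it slopes 23 degrees down to its free edge at mouth_edge, level with the deck. Pushed along -y just above the deck it swings in and down. A spring shuts it (0.13 N m shut, 0.25 N m at 0.8 rad: 1 to 8 N at the finger).
- tub_mid (a point): Centre (half-way up) of the low sauce tub to be thrown away: a round black plastic tub, its flat lid white round the rim and dark in the middle (sauce seen through), 52 mm across at the lid, 42 mm across at the foot, 32 mm high, 40 to 75 g, standing on the landing deck; z is its axis. It must go into the pan.
- pot_mid (a point): Centre (half-way up) of the tall sauce tub that stays: same make and lid, 52 mm across, 72 mm high, standing on the landing deck beside the low one, about 120 mm away across the deck (station x). Which of the two stands on which side varies.
- sauce_mid (a point): Centre (half-way up) of a sauce bottle, 62 mm across and 185 mm high, standing on the bench beyond the landing end of the station. Stays.
- bowl: Steel bowl, 150 mm across the rim, 70 mm high, on the bench beyond the landing end of the station; origin under its centre. Stays.
- tray: Steel food pan 162 by 265 mm, 65 mm high, holding lidded sauce tubs up to 70 mm above the bench, beyond the flap end of the station; origin under its centre. Stays.
- pan_floor (a point): Middle of the inner floor of the clear open-topped food pan, 145 mm deep, that hangs under the whole deck (inside x +-128, y +-158 mm; floor 19 mm above the station's origin). The space under the landing deck and under the flap is hollow.
Things that resemble listed ones, but are neither listed nor needed, are in the scene too. Leave any green look-alike of the part that bears pot_mid alone.

How it is judged:
By the outcome, as a careful person would: the job done as asked, in the order asked, and still so for the second after the job is handed in, with the robot touching nothing.
It also fails if it takes over 35 s, if anything falls off the work surface, if the arm or the gripper's body presses on something with over 40 N, if the wrist force passes 120 N, or if a joint passes its speed limit or range.

### The arm

A 6-joint arm with a two-finger parallel gripper is mounted at the origin on the work surface. World frame = base frame: x ahead of the robot, y to its left, z up, the work surface at z = 0. Lengths are in m, angles in rad, forces in N, time in s.
With the tool pointing down it reaches from about 0.25 to 0.775 m from the base axis. Payload 4 kg.
Tool frame: the origin (TCP) lies at the very end of the fingers, on their centre line; the grasp point (between the pads) lies 19 mm behind it; x points along the fingers, y is the direction in which the jaws open and shut, and the axes are right-handed (so a half turn about x gives the same grasp; the last joint's range is limited). The gripper opens to 94 mm and grips with 3 to 60 N. Pads are 16 mm wide; open, the fingers measure 119 mm over their backs; the gripper's body (75 mm by 177 mm) begins 78 mm behind the grasp point.
Start: joints at [1.09, 0.087, 1.371, -0, 1.684, -0.103], TCP at [0.203, 0.511, 0.206] pointing down, gripper open.
Joint ranges: [-3.1, 3.1], [-0.76, 2.03], [0.27, 2.55], [-1.08, 4.22], [0.17, 2.65], [-2.57, 2.57]. Speed limits (rad/s): [2.79, 2.79, 3.14, 3.14, 3.14, 3.14].

### API

Orientations are given as [roll, pitch, yaw] about the fixed x, y, z axes, in that order (R = Rz(yaw) Ry(pitch) Rx(roll)).
In Python, from bench import robot gives the robot as it stands.
- The arm moves only by the tool carry_out, never from a script. Its argument "targets" is a list of rows, each a list of 5 numbers: the closure, from 0 (fully open) to 1 (shut), then the shift along the tool's x, y, z in cm, then the turn about the tool's x in degrees. In form: [[fingers, tx, ty, tz, turn], ...]. A call has 1 to 20 rows; each row shifts and turns the commanded pose from where the row before left it, along the tool's axes as they then stand; what a row does not reach is not made up. A row lasts 1/10 s, in which the tool goes at most 50 mm and 8.59 degrees, less where a joint would pass 70% of its speed; a pose out of reach is approached as far as the arm can. A call is refused whole if a number of a shift passes 5 or a number of a turn 8.59, either way. A call with a gripper value outside its range is refused whole. The fingers move at their own pace and stop on an object; the grip force is fixed at half the most. Time passes only in rows, so rows that do not move let the fingers close. It gives the time, the measured TCP pose, the force and the opening at its end, in the units of the state.
- robot.get_obs(): the state, without advancing time (a new reading comes with each control period).
- robot.snapshot(name): name is "scene" or "top" or "wrist"; returns a dict with "image" (420x560x3 uint8, red, green, blue), "camera_matrix" (3x3 intrinsics, pixels), "pose" (4x4, takes a point from camera to world coordinates). Camera axes: x right, y up, looking along -z (the intrinsics and any distortion apply to the point x, -y, -z); pixel columns grow to the right and rows downward; lengths in m; the calibration is good to about 2 mm. A picture is of the moment at which its call begins. There is no depth.
- robot.close_job(): hands the job in, once; it reports no verdict.
The state is a dict: "time": time; "joint_positions": joint angles; "qvel": joint speeds; "joint_torque": joint torques, N m; "tool_pos": TCP position; "ee_rot": TCP orientation; "wrist_force": force on the tool from outside, world axes, zero at the start; "wrist_torque": the same for the moment, N m; "width": finger opening in m.
Only numpy, scipy, OpenCV 4.12 (cv2) and the standard library are available. Lean on these libraries where they do the work, as an engineer would, in place of code of your own. Each camera call takes 0.05 s, during which the arm holds its last target. There are 200 camera calls.

## Working session

There is one attempt and no reset: what is moved stays moved. The work goes in short steps, Python scripts to look and compute and a tool call to move; the robot and the scene stay as the last step left them, time stands still between calls to the robot, and variables do not carry over. Pictures are saved under pics/ and viewed, about 8 in all and at most 12, crops included, and the job is handed in when it is done.

Besides the shell and the picture viewer there is one more tool, called after "Request:" by a JSON object that holds its "method" and its "body", one argument or row to a line. carry_out: Moves the arm, as the interface text tells. Its arguments: {"type":"object","properties":{"targets":{"type":"array","items":{"type":"array","items":{"type":"number"}}}},"required":["targets"]}

```bash
mkdir -p pics
python3 - <<'E'
from bench import robot
import cv2,pickle
d={}
for n in("scene","top"):
    s=robot.snapshot(n);d[n]=s;cv2.imwrite(f"pics/{n}0.png",s["image"][:,:,::-1])
    print(n,s["camera_matrix"].tolist(),s["pose"].round(3).tolist(),[k for k in s])
pickle.dump(d,open("s0.pkl","wb"))
o=robot.get_obs();print(o)
E
```

```text
scene [[466.9978699012114, 0.0, 280.69890683530446], [0.0, 466.9978699012114, 208.7866951506816], [0.0, 0.0, 1.0]] [[-0.937, -0.288, 0.198, 0.733], [0.349, -0.755, 0.556, 0.674], [-0.011, 0.59, 0.808, 1.144], [0.0, 0.0, 0.0, 1.0]] ['image', 'camera_matrix', 'pose']
top [[383.85789216449075, 0.0, 281.2825087675828], [0.0, 383.85789216449075, 206.02332232749885], [0.0, 0.0, 1.0]] [[-0.004, 0.995, -0.097, 0.375], [-1.0, -0.003, 0.009, 0.003], [0.009, 0.097, 0.995, 1.335], [0.0, 0.0, 0.0, 1.0]] ['image', 'camera_matrix', 'pose']
{'time': 0.1, 'joint_positions': array([ 1.08989297e+00,  8.79004806e-02,  1.37205866e+00, -2.85004819e-05,
        1.68359481e+00, -1.03076442e-01]), 'qvel': array([ 0.00113605, -0.00135353, -0.0030681 ,  0.00071385,  0.000756  ,
       -0.00081062]), 'joint_torque': array([ 2.37439912e-03, -3.41253126e+01, -3.03301978e+01,  7.20875454e-02,
        3.03705095e-02, -9.03192426e-05]), 'tool_pos': array([0.20267509, 0.51078104, 0.20443318]), 'ee_rot': array([-1.65943146,  1.56883483, -2.03726155]), 'wrist_force': array([-0.06669033, -0.20460453,  0.11136504]), 'wrist_torque': array([-0.00266505, -0.01373195,  0.03025736]), 'width': 0.09391683145276164}
```

View pics/top0.png

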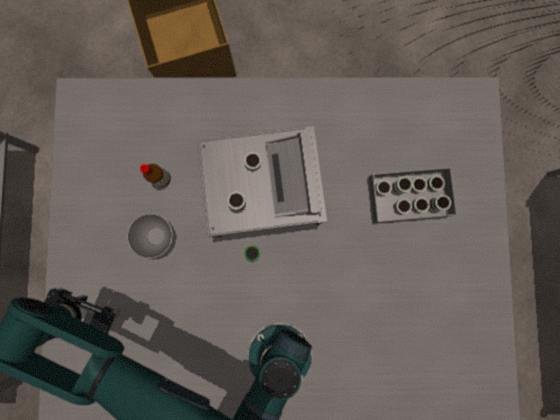

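View pics/scene0.png

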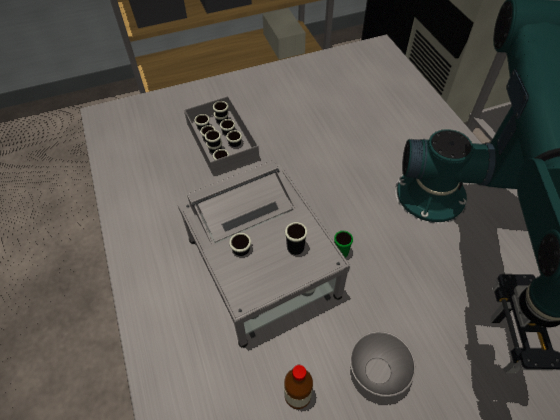

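Top view: the station is at about (262,183), landing deck to the left (world +y) and flap to the right. The low tub is at (252,160) and the tall one at (236,201). In the scene view the low tub is at (240,243) and the tall one at (296,235). Next I'll crop for accurate corners.

Run:
```python
import cv2,pickle,numpy as np
d=pickle.load(open("s0.pkl","rb"))
a=d["top"]["image"][115:250,190:340,::-1];b=d["scene"]["image"][155:355,170:360,::-1]
a=cv2.resize(a,None,fx=4,fy=4,interpolation=cv2.INTER_CUBIC)
b=cv2.resize(b,None,fx=3,fy=3,interpolation=cv2.INTER_CUBIC)
def grid(im,x0,y0,f):
    for x in range(x0-x0%10+10,x0+im.shape[1]//f,10):cv2.putText(im,str(x),((x-x0)*f-10,8),0,.3,(0,0,255),1);cv2.line(im,((x-x0)*f,10),((x-x0)*f,16),(0,0,255),1)
    for y in range(y0-y0%10+10,y0+im.shape[0]//f,10):cv2.putText(im,str(y),(0,(y-y0)*f+3),0,.3,(0,0,255),1)
grid(a,190,115,4);grid(b,170,155,3)
cv2.imwrite("pics/ca.png",a);cv2.imwrite("pics/cb.png",b)
```

```text
(no output)
```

View pics/ca.png

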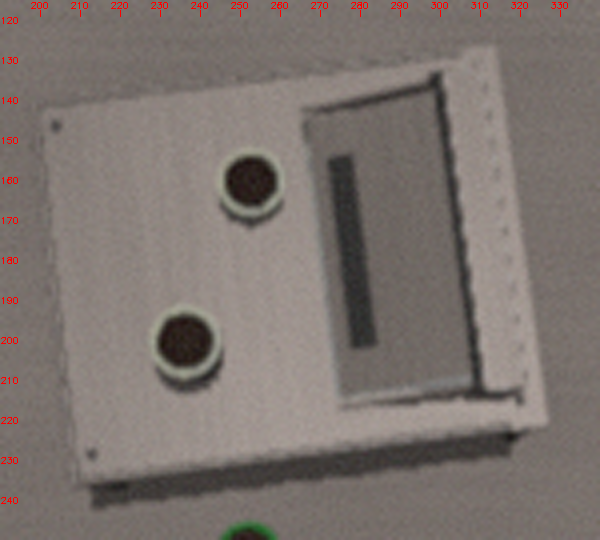

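View pics/cb.png

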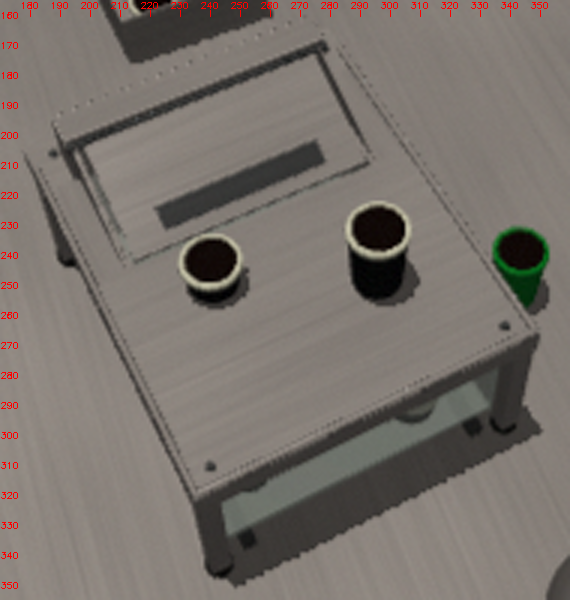

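The crops show these features:

| Feature | Top view pixels | Scene view pixels |
|---|---|---|
| Deck landing corners | (201.5,142), (210.5,236) | (235,320), (349.5,264) |
| Mouth edge ends | (267,142), (275.5,216.5) | (214,242.5), (294,209) |
| Low tub lid | (252.5,160.5) | (240,242.5) |
| Tall tub lid | (236,201) | (296,231.5) |

```bash
cat > h.py <<'E'
import numpy as np,pickle
from scipy.spatial.transform import Rotation as Rn
from scipy.optimize import least_squares
def proj(s,P):
    T=np.linalg.inv(s["pose"]);c=np.atleast_2d(P)@T[:3,:3].T+T[:3,3]
    c=c*[1,-1,-1];u=c@s["camera_matrix"].T;return u[:,:2]/u[:,2:]
def atz(s,px,z):
    K=s["camera_matrix"];r=np.linalg.inv(K)@[px[0],px[1],1]*[1,-1,-1];r=s["pose"][:3,:3]@r;o=s["pose"][:3,3]
    return o+r*(z-o[2])/r[2]
E
python3 - <<'E'
from h import *
d=pickle.load(open("s0.pkl","rb"))
B=np.array([[.15,.182,.168],[-.15,.182,.168],[.112,-.025,.168],[-.112,-.025,.168]])
px={"top":[[201.5,142],[210.5,236],[267,142],[275.5,216.5]],"scene":[[235,320],[349.5,264],[214,242.5],[294,209]]}
def W(p,B):
    c,s=np.cos(p[2]),np.sin(p[2]);return np.c_[B[:,0]*c-B[:,1]*s+p[0],B[:,0]*s+B[:,1]*c+p[1],B[:,2]]
f=lambda p:np.concatenate([(proj(d[n],W(p,B))-px[n]).ravel() for n in px])
r=least_squares(f,[.45,0.05,0]);p=r.x;print("station",p.round(4),r.fun.round(1))
c,s=np.cos(p[2]),np.sin(p[2]);Ri=np.array([[c,s],[-s,c]])
for n,z,q in(("low",.2,{"top":(252.5,160.5),"scene":(240,242.5)}),("tall",.24,{"top":(236,201),"scene":(296,231.5)})):
    for k in q:
        w=atz(d[k],q[k],z);print(n,k,w.round(4),"station",(Ri@(w[:2]-p[:2])).round(4))
from bench import robot
o=robot.get_obs();M=Rn.from_euler("xyz",o["ee_rot"]).as_matrix();print(M.round(3),o["tool_pos"])
E
```

```text
station [0.5683 0.049  0.1248] [-3.2 -1.8 -1.5  0.5 -0.9  1.8 -0.2 -1.2 -0.6 -1.3 -0.2 -1.  -0.1 -0.9
 -0.2 -1.8]
low top [0.6231 0.0781 0.2   ] station [0.058 0.022]
low scene [0.6268 0.0835 0.2   ] station [0.0623 0.027 ]
tall top [0.4965 0.1224 0.24  ] station [-0.0621  0.0817]
tall scene [0.501  0.1261 0.24  ] station [-0.0572  0.0848]
[[-0.001  0.369  0.929]
 [-0.002  0.929 -0.369]
 [-1.    -0.002 -0.   ]] [0.20267509 0.51078104 0.20443318]
```

Request:
{"method": "carry_out", "body": {
  "targets": [
    [0,-3.5,0,0,-7.2],
    [0,-3.5,0,0,-7.2],
    [0,-3.5,0,0,-7.2],
    [0,-3,0,0,-7.2],
    [0,0,-3.3,2.6,0],
    [0,0,-3.3,2.6,0],
    [0,0,-3.3,2.6,0],
    [0,0,-3.3,2.6,0],
    [0,0,-3.3,2.6,0],
    [0,0,-3.3,2.6,0],
    [0,0,-3.3,2.6,0],
    [0,0,-3.3,2.6,0],
    [0,0,-3.3,2.6,0],
    [0,0,-3.3,2.6,0],
    [0,0,-3.3,2.6,0],
    [0,0,-3.3,2.6,0],
    [0,0,-3.3,2.6,0],
    [0,0,-3.4,2.7,0],
    [0,0,0,0,0]
  ]
}}

```text
time: 2.0
tool_pos: [0.6254, 0.093, 0.3365]
ee_rot: [-2.904, 1.566, -2.786]
wrist_force: [-0.4, 0.5, -1.7]
width: 0.0943
```

Run:
```python
from bench import robot
from h import *
import cv2
o=robot.get_obs();M=Rn.from_euler("xyz",o["ee_rot"]).as_matrix();print(M.round(3).tolist(),o["tool_pos"],o["joint_positions"],o["wrist_force"],o["time"])
p=[.5683,.049,.1248];c,s=np.cos(p[2]),np.sin(p[2]);print("station",np.array([[c,s],[-s,c]])@(o["tool_pos"][:2]-p[:2]))
w=robot.snapshot("wrist");pickle.dump(w,open("w1.pkl","wb"));cv2.imwrite("pics/w1.png",w["image"][:,:,::-1]);print(w["pose"].round(3).tolist())
```

```text
[[-0.005, -0.118, 0.993], [-0.002, 0.993, 0.118], [-1.0, -0.001, -0.005]] [0.62537024 0.09297819 0.33648352] [ 5.87714007e-02  2.99878694e-01  8.63562634e-01 -1.60321656e-03
  1.98294958e+00 -1.63123767e+00] [-0.3974123   0.48655859 -1.66705743] 2.0
station [0.06210062 0.03653226]
[[-0.118, -0.965, -0.233, 0.557], [0.993, -0.115, -0.025, 0.085], [-0.002, -0.235, 0.972, 0.516], [0.0, 0.0, 0.0, 1.0]]
```

View pics/w1.png

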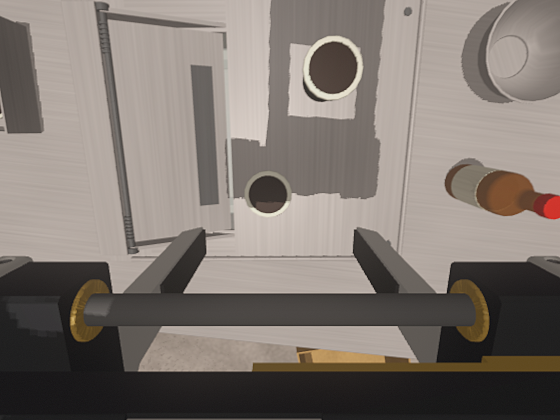

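Run:
```python
from h import *
w=pickle.load(open("w1.pkl","rb"))
p=[.5683,.049,.1248];c,s=np.cos(p[2]),np.sin(p[2]);R=np.array([[c,s],[-s,c]])
for n,px,z in(("low",(268,194),.2),("tall",(332.5,68),.24),("edgeA",(226,40),.168),("edgeB",(233,215),.168),("xedge",(250,258),.172),("xedge",(380,259),.172),("yedge",(405,240),.172),("yedge",(420,20),.172)):
    q=atz(w,px,z);print(n,q.round(4),(R@(q[:2]-p[:2])).round(4))
# where the finger tips should project
o=np.array([.62537,.09298,.33648]);ty=np.array([-.118,.993,-.001])
print(proj(w,np.array([o-ty*.047,o+ty*.047])))
```

```text
low [0.6248 0.0801 0.2   ] [0.0599 0.0239]
tall [0.4999 0.1237 0.24  ] [-0.0586  0.0826]
edgeA [0.471  0.0172 0.168 ] [-0.1005 -0.0194]
edgeB [0.6625 0.0403 0.168 ] [ 0.0924 -0.0203]
xedge [0.7141 0.0664 0.172 ] [ 0.1468 -0.0009]
xedge [0.6963 0.2268 0.172 ] [0.1491 0.1605]
yedge [0.668  0.2522 0.172 ] [0.1243 0.1892]
yedge [0.4297 0.2156 0.172 ] [-0.1167  0.1825]
[[206.13960822 241.22615118]
 [353.17767625 241.25625329]]
```

In the wrist view the low lid is at (268,194) and the mouth edge runs from (226,40) to (233,215). The fingers straddle the tub in y, so I'll descend.

Request:
{"method": "carry_out", "body": {
  "targets": [
    [0,4,0,-0.2,0],
    [0,4,0,0,0],
    [0,4,0,0,0],
    [0,2.5,0,0,0],
    [0,1,0,0,0],
    [0,0.4,0,0,0],
    [0,0,0,0,0],
    [0,0,0,0,0]
  ]
}}

```text
time: 2.85
tool_pos: [0.6216, 0.0974, 0.1839]
ee_rot: [-0.03, 1.567, 0.095]
wrist_force: [0.4, -0.1, -0.3]
width: 0.0937
```

Run:
```python
from bench import robot
from h import *
import cv2
o=robot.get_obs();p=[.5683,.049,.1248];c,s=np.cos(p[2]),np.sin(p[2]);print(o["tool_pos"],o["wrist_force"],"station",np.array([[c,s],[-s,c]])@(o["tool_pos"][:2]-p[:2]))
w=robot.snapshot("wrist");t=robot.snapshot("scene");pickle.dump((w,t),open("w2.pkl","wb"))
b=cv2.resize(t["image"][155:325,170:370],None,fx=2,fy=2)
im=np.zeros((420,960,3),np.uint8);im[:,:560]=w["image"];im[:340,560:]=b
cv2.imwrite("pics/w2.png",cv2.resize(im[:,:,::-1],(800,350)))
```

```text
[0.62164892 0.09739329 0.18392893] [ 0.37997596 -0.09189943 -0.26831866] station [0.05895782 0.04137624]
```

View pics/w2.png

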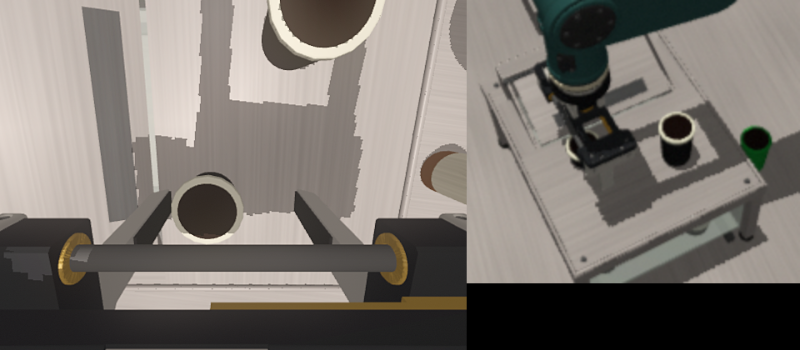

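The fingers straddle the low tub, with finger A between it and the flap. The lid is at about (207,210) in the composite, very close to A, so I'll ease 3 mm towards the flap, go down, and start opening the flap.

Request:
{"method": "carry_out", "body": {
  "targets": [
    [0,0,-0.3,0.1,0],
    [0,0.5,0,0,0],
    [0,0.4,0,0,0],
    [0,0,0,0,0],
    [0,0,-0.6,0,0],
    [0,0,-0.6,0,0],
    [0,0,-0.6,0,0],
    [0,0,-0.6,0,0],
    [0,0,-0.5,0,0],
    [0,0,0,0,0],
    [0,0,0,0,0]
  ]
}}

```text
time: 4.05
tool_pos: [0.626, 0.0647, 0.173]
ee_rot: [-0.949, 1.569, -0.825]
wrist_force: [0.3, -0.9, 2.6]
width: 0.094
```

```bash
cat > look.py <<'E'
from bench import robot
from h import *
import cv2,sys
o=robot.get_obs();p=[.5683,.049,.1248];c,s=np.cos(p[2]),np.sin(p[2]);print(o["time"],o["tool_pos"],o["wrist_force"],"station",np.array([[c,s],[-s,c]])@(o["tool_pos"][:2]-p[:2]))
w=robot.snapshot("wrist");t=robot.snapshot("scene");k=robot.snapshot("top")
im=np.zeros((420,960,3),np.uint8);im[:,:560]=w["image"]
im[:210,560:]=cv2.resize(t["image"][155:260,170:370],None,fx=2,fy=2)
im[210:,560:]=cv2.resize(k["image"][115:220,180:380],None,fx=2,fy=2)
cv2.imwrite(f"pics/{sys.argv[1]}.png",cv2.resize(im[:,:,::-1],(800,350)))
E
python3 look.py w3
```

```text
4.05 [0.62596887 0.0646698  0.17300073] [ 0.27729207 -0.91377613  2.57567814] station [0.05917087 0.00836953]
```

View pics/w3.png

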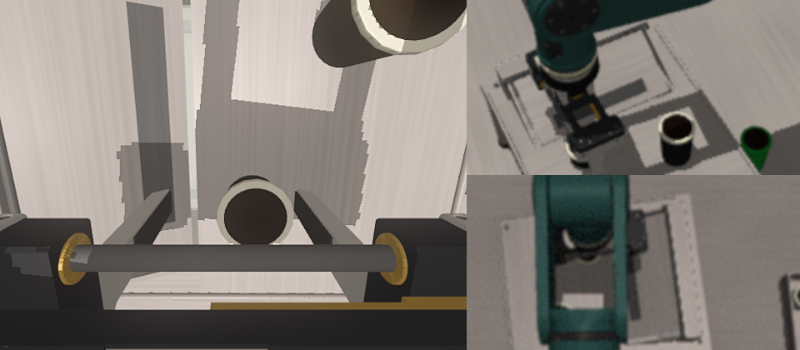

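The flap is starting to open (gap at x≈190, 2.6 N), and finger B is a few millimetres behind the tub at (255,215). I'll keep pushing slowly.

Request:
{"method": "carry_out", "body": {
  "targets": [
    [0,0,-0.5,0,0],
    [0,0,-0.5,0,0],
    [0,0,-0.5,0,0],
    [0,0,-0.5,0,0],
    [0,0,-0.5,0,0],
    [0,0,-0.5,0,0],
    [0,0,-0.5,0,0],
    [0,0,-0.5,0,0],
    [0,0,-0.5,0,0],
    [0,0,-0.5,0,0],
    [0,0,-0.5,0,0],
    [0,0,-0.5,0,0],
    [0,0,0,0,0],
    [0,0,0,0,0]
  ]
}}

```text
time: 5.6
tool_pos: [0.6326, 0.0072, 0.1716]
ee_rot: [2.028, 1.567, 2.154]
wrist_force: [-0.7, 6.6, 1.9]
width: 0.0938
```

```bash
python3 look.py w4
```

```text
5.6 [0.63264224 0.0071629  0.17160906] [-0.67441586  6.63378555  1.94396854] station [ 0.05863409 -0.0495208 ]
```

View pics/w4.png

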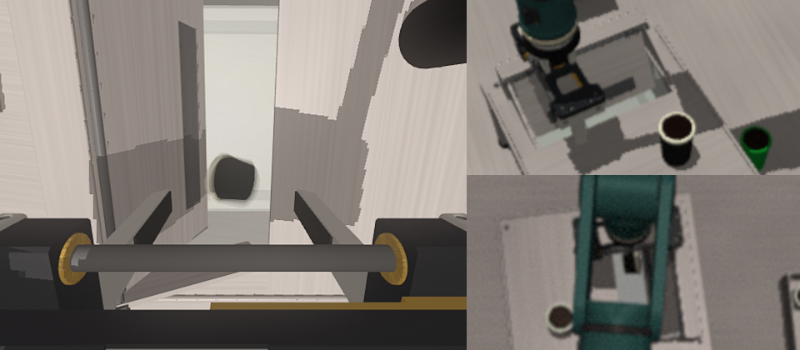

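The tub has dropped: it lies dark at (233,178), smaller, on the pan floor, with the flap held open by finger A. I'll retreat so the flap shuts, then lift and clear.

Request:
{"method": "carry_out", "body": {
  "targets": [
    [0,-0.2,1,0,0],
    [0,0,1,0,0],
    [0,0,1,0,0],
    [0,0,1,0,0],
    [0,0,1,0,0],
    [0,0,1,0,0],
    [0,0,1,0,0],
    [0,0,1,0,0],
    [0,0,1,0,0],
    [0,0,0.5,0,0],
    [0,-3,0,0,0],
    [0,-4,0,0,0],
    [0,-4,0,0,0],
    [0,-4,0,0,0],
    [0,-2,0,0,0]
  ]
}}

```text
time: 7.25
tool_pos: [0.6218, 0.1003, 0.3493]
ee_rot: [-0.054, 1.564, 0.071]
wrist_force: [-0.5, -0.4, 1.4]
width: 0.0942
```

Request:
{"method": "carry_out", "body": {
  "targets": [
    [0,0,3,-3,0],
    [0,0,3,-3,0],
    [0,0,3,-3,0],
    [0,0,3,-3,0],
    [0,0,3,-3,0],
    [0,0,3,-3,0],
    [0,0,3,-3,0],
    [0,0,3,-3,0],
    [0,0,0,0,0],
    [0,0,0,0,0]
  ]
}}

```text
time: 8.25
tool_pos: [0.3528, 0.3088, 0.3448]
ee_rot: [-0.066, 1.57, 0.061]
wrist_force: [0.1, 0.5, 0.2]
width: 0.094
```

Run:
```python
from bench import robot
import cv2,numpy as np
o=robot.get_obs();print(o["time"],o["tool_pos"],o["wrist_force"])
t=robot.snapshot("scene");k=robot.snapshot("top")
im=np.hstack([cv2.resize(t["image"][155:355,170:370],None,fx=2,fy=2),cv2.resize(k["image"][95:295,130:330],None,fx=2,fy=2)])
cv2.imwrite("pics/w5.png",im[:,:,::-1])
```

```text
8.25 [0.35279083 0.30879318 0.34475338] [0.08786935 0.51229444 0.20025137]
```

View pics/w5.png

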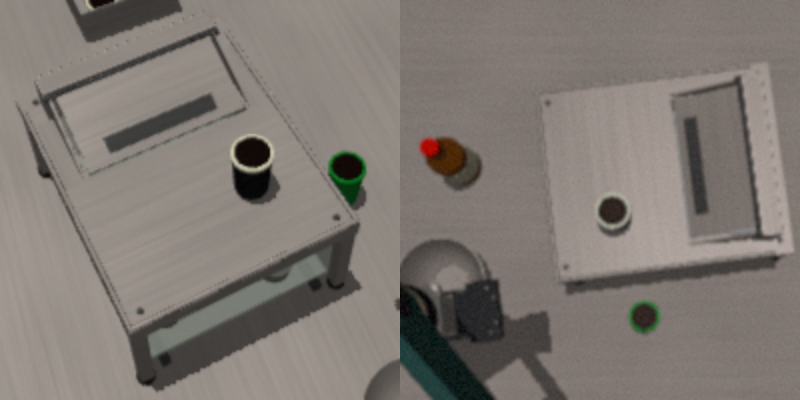

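```bash
python3 -c "
from bench import robot
print(robot.close_job())"
```

```text
the job is handed in; nothing more can be done
None
```

The low tub is in the pan and the flap is shut again; I handed the job in at about 8.3 s of the 35 s allowed.

**What I did:** I lowered the open gripper so that one finger stood between the low tub and the flap. That finger opened the flap first. The other finger, trailing behind, then pushed the tub over the mouth edge while the flap was held open. I backed out so the flap could close, lifted, and moved clear.

**Last checks:**
- **Tub:** the wrist camera showed it lying on the pan floor, and in the final pictures it is gone from the deck.
- **Flap:** it looks just as it did in the first pictures, shut.
- **Other things:** the tall tub is at the same pixel as at the start, (236,201) in the top view. The green look-alike and the bottle look unmoved. I did not check the tray in the final pictures. The arm partly hid the bowl, but it passed well above it and never came near the tray.
- **Forces:** the readings at the end of each move stayed under about 7 N, and were near zero once clear.

**Disagreement:** the station's position along its y axis differed by about 5 mm between my first camera fit and the wrist camera. I used the wrist camera's value.

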